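# Open the desiccator pot

### The arm

A 6-joint arm with a two-finger parallel gripper is mounted at the origin on the work surface; the furniture and walls round the work are solid. World frame = base frame: x ahead of the robot, y to its left, z up, the work surface at z = 0. Lengths are in m, angles in degrees, forces in N, time in s.
With the tool pointing down it reaches from about 0.35 to 0.875 m from the base axis. Payload 4.2 kg.
Tool frame: the origin (TCP) lies between the finger pads; the fingertips stand 22 mm ahead of it and the grasp point (between the pads) lies 3 mm ahead of it; z points along the fingers, y is the line along which they close (so a half turn about z gives the same grasp; the last joint's range is limited). The gripper opens to 87 mm and grips with 3 to 60 N. Pads are 19 mm wide; open, the fingers measure 117 mm over their backs; the gripper's body (75 mm by 190 mm) begins 51 mm behind the grasp point.
Start: joints at [-26.379, 22.042, 0.453, 0, -68.411, -14.817], TCP at [0.47, -0.412, 0.245] pointing down, gripper open.
Joint ranges: [-179.83, 179.83], [-69.29, 118.12], [-61.27, 80.66], [-181.25, 117.63], [-171.15, -9.14], [-177.46, 177.46]. Speed limits (degrees/s): [159.86, 159.86, 180, 180, 180, 180].

### API

Orientations are given as [roll, pitch, yaw] about the fixed x, y, z axes, in that order (R = Rz(yaw) Ry(pitch) Rx(roll)).
In Python, from cell import robot gives the robot as it stands.
- The arm moves only by the shell command python3 -m jog 'ROWS' [OPENING] [FORCE]. ROWS is a JSON object of lists of equal length, an entry for each row: "travel": the shift along the world's x, y, z scaled (see below), a list of three; "twist": the turn, a rotation vector about the world's x, y, z scaled (see below), a list of three. A call has 1 to 20 rows; each row is the pose to reach, as a shift and turn from the pose commanded when the call began; what a row does not reach only later rows make up. The controller multiplies each number of a shift by 300 mm and each number of a turn by pi/4 rad. A row lasts 1/12 s, in which the tool goes at most 41.7 mm and 7.16 degrees, less where a joint would pass 70% of its speed; a pose out of reach is approached as far as the arm can. A call with a number of a shift or a turn outside -1 to 1 is refused whole. A call with a gripper value outside its range is refused whole. OPENING is the closure, from 0 (fully open) to 1 (shut), set as the call begins (- or left out, the last holds). The fingers move at their own pace and stop on an object; FORCE is the grip in N (left out, the last holds). Time passes only in rows, so rows that repeat a pose let the fingers close. It gives the time, the measured TCP pose, the force, the opening and the grip force at its end, in the units of the state.
- robot.get_state(): the state, without advancing time (a new reading comes with each control period).
- robot.get_image(name): name is "scene" or "side" or "wrist"; returns a dict with "pixels" (480x640x3 uint8, red, green, blue), "fx", "fy", "cx", "cy" (pixels), "k1" (the pictures are not rectified: a ray, as slopes to the right and down, at radius r is drawn at 1 + k1 r^2 times it, then the intrinsics apply), "R" (3x3) and "t" (3): a world point X has camera coordinates R X + t; the wrist camera has in their place "T_tool_cam" (4x4, takes a point from camera to tool coordinates, whose origin is the TCP and whose axes are the flange's). Camera axes: x right, y down, z forward; pixel columns grow to the right and rows downward; lengths in m; the calibration is good to about 2 mm. A picture is of the moment at which its call begins: read the wrist's pose just before it. There is no depth.
- robot.sign_off(): hands the job in; it is judged then, once.
The state is a dict: "time_s": time; "qpos": joint angles; "qd": joint speeds; "tau": joint torques, N m; "ee_pos": TCP position; "tool_rot": TCP orientation; "wrist_force": force on the tool from outside, world axes, zero at the start; "wrist_torque": the same for the moment, N m; "width": finger opening in m; "gripper_force": force on a finger pad.
Only numpy, scipy, OpenCV 4.12 (cv2) and the standard library are available. Lean on these libraries where they do the work, as an engineer would, in place of code of your own. Each camera call takes 0.05 s, during which the arm holds its last target. There are 200 camera calls.

### The job

Draw the red-knobbed locking bolt of the green desiccator pot fully out and leave it out, then unscrew the pot's cap (anticlockwise) until the thread lets go. Lift the cap clear and put it down the right way up on the cork mat, the whole skirt on the cork, without dropping it; leave the other things on the table undisturbed.

Things in the scene. Friction and masses are not known exactly. Their poses are not given: they have to be found in the camera images.
- pot: Green desiccator pot, fixed: body 84 mm across (foot 92) and 36 mm tall. Origin: centre of its underside, z up. On its +x side a dark steel bracket (its x 33 to 90, y 4 to 24 mm, top z = 106 mm) carries the locking bolt.
- neck_top (a point): Centre of the top of the pot's aluminium threaded neck, 89 mm above the pot's underside on its z axis. Neck 40 mm across the thread. Right-hand thread, 8 mm pitch, axes as the pot's. Once free, the cap must be raised at least 33 mm more to clear it.
- bolt (a joint): Locking bolt, slides level along the pot's +x: 0 = home, 0.030 m = fully out; 2 N friction, stays where left; starts 0 to 6 mm out. Its tongue (9 mm wide at the pot's y = 14 mm, z 94 to 104 mm) stands beside the cap's bar and stops it turning anticlockwise until drawn out 22 mm.
- bolt_knob (a point): Centre of the top of the bolt's upright red knob, 15 mm across, 24 mm tall, on a stem 8 mm across and 12 mm tall. In the pot's frame: (82 mm + bolt value, 14 mm, 140 mm). It stands 29 mm taller than the cap's bar, so it can be pushed outward from the inside above the bar, or pinched.
- cap: Screw cap, about 120 g: black skirt 52 mm across, 53 mm tall; orange bar on top. Origin: on its axis at the skirt's lower edge, z up. Screwed down it is 40 mm above the pot's underside. Turned anticlockwise (from above) it climbs 8 mm a turn and is free after two full turns (up 16 mm). Turned on much further it clicks and drops back up to 8 mm, but stays free. It turns easily.
- cap_bar (a point): Centre of the cap's orange bar, on the cap's axis, 62 mm above its origin; axes as the cap's. The bar is 96 mm long (x, 48 mm either side), 12 mm wide (y) and 18 mm tall (z), lying on the skirt. It starts along the pot's x. Push it near an end to turn the cap; pinch it across its middle to lift.
- cork_mat: Round cork mat on the table, fixed, 100 mm across, 5 mm thick, with a darker disc 72 mm across on it. Origin: centre of its underside. The cap is put down here.
- vial_amber: Bystander to be left alone: amber glass vial with a black cap, 36 mm across, 78 mm tall. Origin: centre of its underside.
- vial_c: Bystander to be left alone: clear glass vial with a black cap, 28 mm across, 62 mm tall. Origin: centre of its underside.
- vial_d: Bystander to be left alone: clear glass vial with a blue cap, 25 mm across, 50 mm tall. Origin: centre of its underside.
- dropper_bottle: Bystander to be left alone: amber dropper bottle with a black teat, 34 mm across, 102 mm tall. Origin: centre of its underside.
- loupe: Bystander to be left alone: black eyepiece loupe, 37 mm across, 37 mm tall. Origin: centre of its underside.
- eraser: Bystander to be left alone: blue and white eraser, 21 x 42 x 13 mm. Origin: centre of its underside.
- scale_bar: Bystander to be left alone: white scale bar with black squares, 22 x 110 x 9 mm, long along its y. Origin: centre of its underside.
- masking_tape: Bystander to be left alone: roll of masking tape lying flat, 100 mm across, 25 mm tall. Origin: centre of its underside.
There are look-alikes about, which are no part of the job. Leave any yellow look-alike of the cap alone.

How it is judged:
By the outcome, as a careful person would: the job done as asked, in the order asked, and still so for the second after the job is handed in, with the robot touching nothing.
It also fails if it takes over 58 s, if anything falls off the work surface, if the arm or the gripper's body presses on something with over 40 N, if the wrist force passes 120 N, or if a joint passes its speed limit or range.

## Working session

There is one attempt and no reset: what is moved stays moved. The work goes in short steps, Python scripts to look and compute and a shell command to move; the robot and the scene stay as the last step left them, time stands still between calls to the robot, and variables do not carry over. Pictures are saved under pics/ and viewed, at most 10 in all, crops included, and the job is handed in when it is done.

```bash
mkdir -p pics; ls; cat > h.py <<'E'
import numpy as np, cv2
from cell import robot
from scipy.spatial.transform import Rotation as Ro
def cam(name):
    s=robot.get_state(); im=robot.get_image(name)
    if 'T_tool_cam' in im and im.get('R') is None:
        T=np.eye(4); T[:3,:3]=Ro.from_euler('xyz',s['tool_rot'],degrees=True).as_matrix(); T[:3,3]=s['ee_pos']
        W=np.linalg.inv(T@np.array(im['T_tool_cam'])); im['R']=W[:3,:3]; im['t']=W[:3,3]
    im['R']=np.array(im['R']); im['t']=np.array(im['t'])
    return im
def ray(im,u,v):
    d=np.array([(u-im['cx'])/im['fx'],(v-im['cy'])/im['fy']]); p=d.copy()
    for _ in range(20): p=d/(1+im['k1']*(p@p))
    return -im['R'].T@im['t'], im['R'].T@np.array([p[0],p[1],1])
def onplane(im,u,v,z):
    c,d=ray(im,u,v); return c+d*(z-c[2])/d[2]
def proj(im,X):
    q=im['R']@np.array(X)+im['t']; p=q[:2]/q[2]; p=p*(1+im['k1']*(p@p))
    return p[0]*im['fx']+im['cx'],p[1]*im['fy']+im['cy']
def two(a,ua,b,ub):
    c1,d1=ray(a,*ua); c2,d2=ray(b,*ub); d1/=np.linalg.norm(d1); d2/=np.linalg.norm(d2)
    k=np.linalg.lstsq(np.c_[d1,-d2],c2-c1,rcond=None)[0]
    p,q=c1+k[0]*d1,c2+k[1]*d2
    return (p+q)/2,np.linalg.norm(p-q)
def save(im,n): cv2.imwrite('pics/'+n,im['pixels'][:,:,::-1])
def blobs(im,lo,hi,amin=40,k=None):
    h=cv2.cvtColor(im['pixels'],cv2.COLOR_RGB2HSV); m=cv2.inRange(h,lo,hi)
    n,l,st,ce=cv2.connectedComponentsWithStats(m)
    return m,[(ce[i].round(1),st[i].tolist()) for i in range(1,n) if st[i][4]>=amin]
E
python3 - <<'E'
from h import *
print(robot.get_state())
for n in('scene','side'):
    im=cam(n); save(im,n+'0.png'); print(n,im['fx'],im['k1'],(-im['R'].T@im['t']).round(3))
    for c,lo,hi in(('red',(0,150,90),(5,255,255)),('red2',(174,150,90),(180,255,255)),('orange',(6,150,120),(18,255,255)),('green',(40,60,30),(90,255,255))):
        print(c,blobs(im,lo,hi)[1])
E
```

```text
pics
{'time_s': 0.0, 'qpos': array([-2.63813931e+01,  2.20919037e+01,  3.78440299e-01, -3.00536464e-02,
       -6.84117441e+01, -1.48151727e+01]), 'qd': array([-0.05123041, -0.05598149,  0.01869831,  0.08682454, -0.10985249,
        0.01892201]), 'tau': array([ 1.18036001e-03, -3.90665710e+01,  1.87401849e+01,  4.21984076e+00,
        1.08311686e-02, -1.96009046e-04]), 'ee_pos': array([ 0.46986045, -0.41127256,  0.24343562]), 'tool_rot': array([ 1.79871813e+02, -5.02347577e-03, -1.31207649e+02]), 'wrist_force': array([-0.30449834, -0.91630699,  0.62556875]), 'wrist_torque': array([ 0.03562374,  0.0019315 , -0.01796138]), 'gripper_force': 0.0, 'width': 0.08690466685589715}
scene 473.6136995179727 -0.005971931014804128 [-0.075 -0.357  0.574]
red []
red2 []
orange [(array([372.1, 277.8]), [344, 269, 57, 18, 257]), (array([368.8, 286.8]), [363, 284, 13, 6, 40]), (array([431.3, 359.1]), [404, 345, 56, 29, 389]), (array([435.3, 369.1]), [429, 365, 12, 8, 56])]
green [(array([368.5, 323.2]), [346, 304, 47, 35, 834])]
side 474.8433343079441 0.001588831908304962 [ 0.354 -0.815  0.752]
red [(a
[... 922 characters left out ...]
16, 79]), (array([554.2, 139.4]), [537, 130, 35, 19, 252]), (array([174.2, 154.6]), [166, 136, 20, 33, 352]), (array([134.2, 163.5]), [129, 152, 10, 23, 128]), (array([142.8, 161.7]), [141, 157, 6, 10, 40]), (array([589.7, 165.3]), [580, 161, 21, 11, 93]), (array([146.6, 170. ]), [141, 168, 13, 6, 59]), (array([635.6, 207.9]), [631, 202, 9, 12, 42]), (array([275.8, 225.9]), [264, 218, 23, 17, 319]), (array([268.2, 367.8]), [243, 356, 51, 23, 520]), (array([ 17.3, 435.7]), [0, 430, 37, 12, 99]), (array([ 19.1, 455.1]), [0, 439, 35, 38, 376])]
green [(array([314.5, 319.5]), [308, 316, 13, 8, 69]), (array([281.8, 327.8]), [279, 319, 7, 18, 65]), (array([302.6, 332.1]), [297, 324, 16, 18, 176])]
```

View pics/scene0.png

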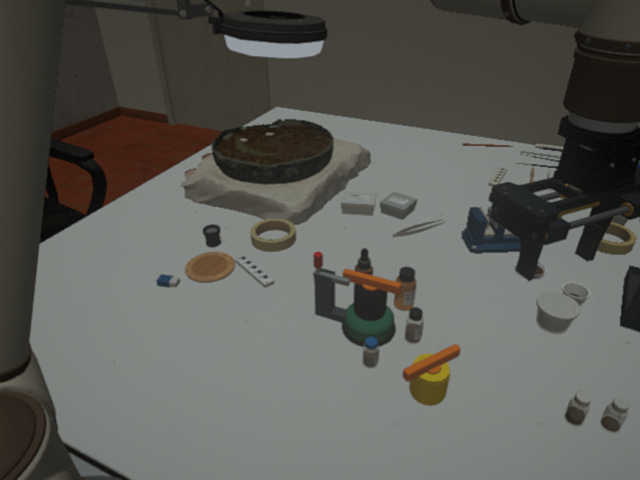

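View pics/side0.png

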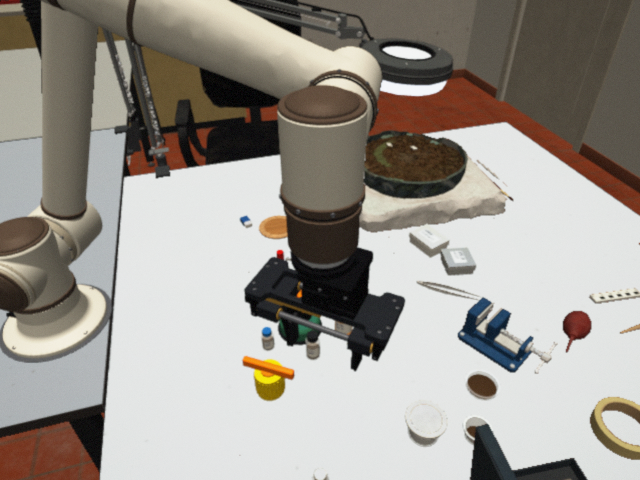

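Scene view: the target is the black-skirted cap with its orange bar at (372,279) on the green pot (368,322), with the red knob at (318,260). The yellow look-alike sits at (430,375). The cork mat is at (210,266). In the side view the knob is at (280,254) and the mat at (276,227), while the gripper hides the pot.

```bash
python3 - <<'E'
from h import *
s=cam('scene'); d=cam('side')
h=cv2.cvtColor(s['pixels'],cv2.COLOR_RGB2HSV)
print('knob hsv',h[260,318],h[266,210],h[279,372])
m,b=blobs(s,(0,120,50),(5,255,255),15);print('red',b)
m2,b2=blobs(d,(0,120,50),(5,255,255),15);print([x for x in b2 if 260<x[0][0]<300])
for uv in((345,272),(401,290)): print('bar end',onplane(s,*uv,0.111).round(4))
m,b=blobs(s,(4,60,80),(20,255,255),30);print('or',b)
for uv in((210,266),(187,268),(235,266),(210,254),(210,279)): print('mat',onplane(s,*uv,0.005).round(4))
print('pot foot L,R,front',[onplane(s,*uv,0.0).round(4) for uv in((343,325),(395,325),(369,343))])
print('knob top',onplane(s,318,253,0.140).round(4), two(s,(318.2,260),d,(280,254)))
print('vials',[onplane(s,*uv,0.0).round(3) for uv in((370,364),(414,340),(405,306),(364,292),(430,398),(270,245))])
c=s['pixels'][225:420,180:480,::-1]; cv2.imwrite('pics/crop1.png',cv2.resize(c,None,fx=2.6,fy=2.6,interpolation=cv2.INTER_CUBIC))
E
```

```text
knob hsv [  2 128  74] [ 15 131  99] [ 13 190 146]
red [(array([317.3, 258.6]), [314, 252, 8, 16, 81])]
[(array([279.5, 253.7]), [277, 250, 6, 9, 46])]
bar end [ 0.4846 -0.1255  0.111 ]
bar end [ 0.4789 -0.2206  0.111 ]
or [(array([485.6, 144.6]), [463, 143, 46, 4, 82]), (array([531.8, 175. ]), [530, 169, 4, 13, 31]), (array([209.5, 266.5]), [185, 252, 50, 30, 1159]), (array([375. , 281.3]), [343, 269, 73, 26, 809]), (array([401.9, 303.9]), [394, 296, 19, 14, 146]), (array([431.1, 362.7]), [403, 344, 58, 37, 860])]
mat [0.5172 0.1827 0.005 ]
mat [0.4923 0.2208 0.005 ]
mat [0.5383 0.1367 0.005 ]
mat [0.5515 0.2083 0.005 ]
mat [0.4826 0.1569 0.005 ]
pot foot L,R,front [array([ 0.4793, -0.1259,  0.    ]), array([ 0.5168, -0.2071,  0.    ]), array([ 0.4585, -0.1816,  0.    ])]
knob top [ 0.4773 -0.0813  0.14  ] (array([ 0.47366924, -0.08280886,  0.13039519]), np.float64(0.0022869645368335896))
vials [array([ 0.417, -0.199,  0.   ]), array([ 0.496, -0.247,  0.   ]), array([ 0.571, -0.208,  0.   ]), array([ 0.577, -0.127,  0.   ]), array([ 0.394, -0.301,  0.   ]), array([0.639, 0.115, 0.   ])]
```

View pics/crop1.png

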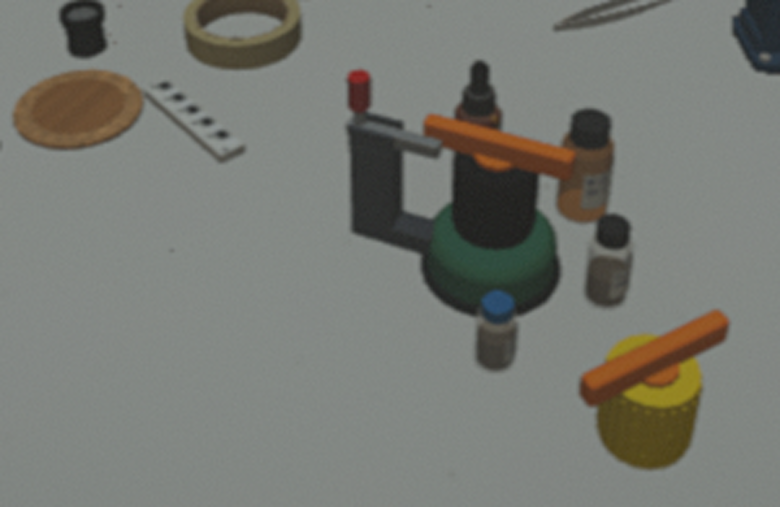

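The crop confirms the target. The green pot has a black-skirted cap with an orange bar at scene (372,279), and the red knob is on the bracket at (318,260). The other orange-barred cap, at (430,375), is yellow, so I leave it alone. The pot's +x points nearly along world +y.

I'll move over the knob and turn to grasp yaw on the way.

```bash
python3 -m jog '{"travel":[[0,0.45,0.15],[0,0.9,0.15],[0,0.9,0.15],[0,0.9,0.15],[0,0.9,0.15],[0,0.9,0.15],[0,0.9,0.15],[0,0.9,0.15]],"twist":[[0,0,-1],[0,0,-1],[0,0,-1],[0,0,-1],[0,0,-1],[0,0,-1],[0,0,-1],[0,0,-1]]}' 0
python3 -m jog '{"travel":[[0,0,0],[0,0,0],[0,0,0],[0,0,0],[0,0,0],[0,0,0],[0,0,0]],"twist":[[0,0,-1],[0,0,-1],[0,0,-1],[0,0,-1],[0,0,-1],[0,0,-1],[0,0,-1]]}'
python3 -m jog '{"travel":[[0,0,0],[0,0,0],[0,0,0],[0,0,0],[0,0,0],[0,0,0],[0,0,0]],"twist":[[0,0,-1],[0,0,-1],[0,0,-1],[0,0,-1],[0,0,-1],[0,0,-1],[0,0,-1]]}'
python3 -m jog '{"travel":[[0,0,0],[0,0,0],[0,0,0]],"twist":[[0,0,-0.16],[0,0,-0.16],[0,0,-0.16]]}'
python3 - <<'E'
from h import *
w=cam('wrist'); save(w,'w1.png'); print(w['T_tool_cam'],robot.get_state()['qpos'])
E
```

```text
time_s: 0.87
ee_pos: [0.4705, -0.1369, 0.2909]
tool_rot: [179.9, 0.2, -176.1]
wrist_force: [-0.4, -0.4, -0.2]
width: 0.0873
gripper_force: 0.0
time_s: 1.45
ee_pos: [0.4701, -0.1417, 0.2894]
tool_rot: [-180.0, -0.0, 138.5]
wrist_force: [-0.1, 0.2, 1.1]
width: 0.0868
gripper_force: 0.0
time_s: 2.03
ee_pos: [0.4702, -0.1453, 0.2893]
tool_rot: [-180.0, -0.3, 94.0]
wrist_force: [0.6, 0.2, -0.1]
width: 0.0869
gripper_force: 0.0
time_s: 2.28
ee_pos: [0.4687, -0.1736, 0.2879]
tool_rot: [179.9, -2.2, 88.9]
wrist_force: [0.4, -0.6, -0.4]
width: 0.0873
gripper_force: 0.0
[[-9.83067963e-04 -9.59729615e-01 -2.80923655e-01  7.77900654e-02]
 [ 9.99998047e-01 -1.42515395e-03  1.36939843e-03 -6.70847011e-05]
 [-1.71461168e-03 -2.80921760e-01  9.59729141e-01 -1.39059812e-01]
 [ 0.00000000e+00  0.00000000e+00  0.00000000e+00  1.00000000e+00]] [  -2.95929578    8.2957859   -11.26355876   -2.36525601  -70.42113661
 -177.31419982]
```

View pics/w1.png

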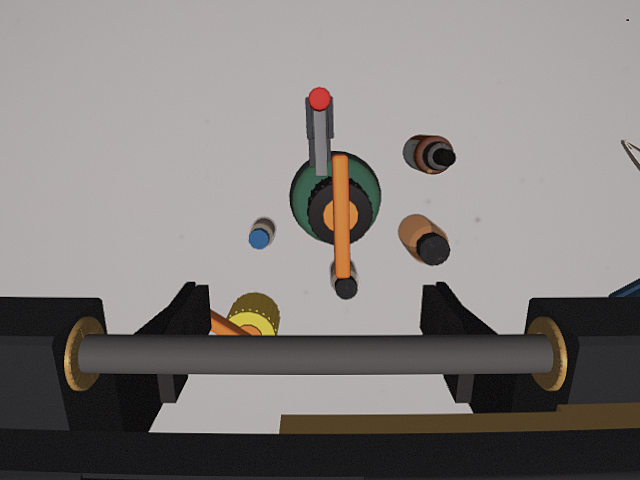

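The wrist view shows the knob top at (319,98), the bar running from (340,155) to (343,277), and the tongue left of the bar's end. Joint 6 is near its lower limit, so I'll back off a few degrees.

```bash
cat > meas.py <<'E'
from h import *
w=cam('wrist'); s=robot.get_state(); print(s['ee_pos'],s['tool_rot'],s['qpos'][5])
m,b=blobs(w,(0,150,90),(4,255,255),60); b=max(b,key=lambda x:x[1][4]); print('knob',b); k=onplane(w,*b[0],.140); print('knob',k.round(4))
h=cv2.cvtColor(w['pixels'],cv2.COLOR_RGB2HSV)
m=cv2.inRange(h,(8,150,100),(20,255,255)); m=cv2.morphologyEx(m,cv2.MORPH_OPEN,np.ones((3,3)))
for c in cv2.findContours(m,0,2)[0]:
    if cv2.contourArea(c)>600:
        r=cv2.minAreaRect(c); print('orange',r)
m=cv2.inRange(h,(40,60,30),(90,255,255));c=max(cv2.findContours(m,0,2)[0],key=cv2.contourArea);print('green',cv2.boundingRect(c))
E
python3 - <<'E'
from meas import *
a=onplane(w,340.5,154,.111);e=onplane(w,343,278,.111);print('bar',a.round(4),e.round(4),((a+e)/2).round(4),np.degrees(np.arctan2(*(a-e)[1::-1])),np.linalg.norm(a-e))
print('pot',onplane(w,335.5,202,.03).round(4))
for n,uv,z in(('drop',(443,157),.102),('amber',(433,249),.078),('vc',(345,288),.062),('vd',(259,239),.05)): print(n,onplane(w,*uv,z).round(3))
E
```

```text
[ 0.46868442 -0.17251923  0.28799305] [179.88237948  -2.22461423  88.97876542] -177.33437550941454
knob (array([319.4,  99.5]), [309, 89, 22, 22, 384])
knob [ 0.4737 -0.0822  0.14  ]
orange ((340.0, 216.5), (123.0, 34.0), 90.0)
green (292, 162, 40, 80)
bar [ 0.4888 -0.1188  0.111 ] [ 0.4902 -0.214   0.111 ] [ 0.4895 -0.1664  0.111 ] 90.84660416498947 0.09525974372016827
pot [ 0.4887 -0.1676  0.03  ]
drop [ 0.567 -0.123  0.102]
amber [ 0.569 -0.201  0.078]
vc [ 0.495 -0.241  0.062]
vd [ 0.418 -0.197  0.05 ]
```

```bash
python3 -m jog '{"travel":[[0,0.15,0],[0,0.2,0],[0,0.2,0],[0,0.2,0],[0,0.2,0],[0,0.2,0]],"twist":[[0,0,0.1],[0,0,0.1],[0,0,0.1],[0,0,0.1],[0,0,0.1],[0,0,0.1]]}'
python3 meas.py | head -3
```

```text
time_s: 2.88
ee_pos: [0.4692, -0.1232, 0.2875]
tool_rot: [179.8, -3.0, 94.2]
wrist_force: [0.2, -0.5, 0.5]
width: 0.0871
gripper_force: 0.0
[ 0.46922355 -0.12332814  0.28743987] [179.80567331  -2.97133808  94.18373458] -177.39572970837713
knob (array([324.8, 179.5]), [314, 169, 22, 22, 359])
knob [ 0.4736 -0.0816  0.14  ]
```

```bash
python3 -m jog '{"travel":[[0.017,0.07,-0.1],[0.017,0.137,-0.2],[0.017,0.137,-0.25],[0.017,0.137,-0.25],[0.017,0.137,-0.25]],"twist":[[-0.066,0.005,0.12],[-0.066,0.005,0.12],[-0.066,0.005,0.12],[-0.066,0.005,0.12],[-0.066,0.005,0.12]]}'
python3 meas.py | head -3
```

```text
time_s: 3.35
ee_pos: [0.4755, -0.0903, 0.2121]
tool_rot: [-179.6, -0.7, 100.2]
wrist_force: [0.2, 0.5, 0.2]
width: 0.087
gripper_force: 0.0
[ 0.47622738 -0.09038945  0.21321958] [-179.72576543   -0.73113103  100.16854998] -177.45303103618116
knob (array([315. , 251.3]), [302, 239, 27, 26, 565])
knob [ 0.4736 -0.0813  0.14  ]
```

```bash
python3 -m jog '{"travel":[[-0.008,0.03,0],[-0.008,0.03,0],[-0.008,0.03,-0.08],[-0.008,0.03,-0.17],[-0.008,0.03,-0.263],[-0.008,0.03,-0.263]],"twist":[[-0.016,0.003,0.15],[-0.016,0.003,0.3],[-0.016,0.003,0.3],[-0.016,0.003,0.3],[-0.016,0.003,0.3],[-0.016,0.003,0.3]]}'
python3 - <<'E'
from h import *
s=robot.get_state();print(s['qpos'])
E
```

```text
time_s: 3.9
ee_pos: [0.4708, -0.0814, 0.1306]
tool_rot: [-179.0, -0.3, 113.6]
wrist_force: [-1.0, -1.1, 0.2]
width: 0.0872
gripper_force: 0.0
[ 9.70900764e+00  1.53595917e+01 -2.81121340e+01 -3.62847326e-02
 -4.76022103e+01 -1.66115489e+02]
```

```bash
python3 -m jog '{"travel":[[0.01,0,0.01],[0.01,0,0.01],[0.01,0,0.01],[0.01,0,0.01],[0.01,0,0.01],[0.01,0,0.01],[0.01,0,0.01],[0.01,0,0.01],[0.01,0,0.01],[0.01,0,0.01]],"twist":[[0,0,0],[0,0,0],[0,0,0],[0,0,0],[0,0,0],[0,0,0],[0,0,0],[0,0,0],[0,0,0],[0,0,0]]}' 1 20
python3 -m jog '{"travel":[[0,0.02,0],[0,0.04,0],[0,0.06,0],[0,0.075,0],[0,0.085,0],[0,0.095,0],[0,0.095,0]],"twist":[[0,0,0],[0,0,0],[0,0,0],[0,0,0],[0,0,0],[0,0,0],[0,0,0]]}'
```

```text
time_s: 4.73
ee_pos: [0.476, -0.0808, 0.1364]
tool_rot: [-179.3, -0.1, 113.7]
wrist_force: [0.1, -0.0, 0.6]
width: 0.0283
gripper_force: 0.0
time_s: 5.32
ee_pos: [0.4717, -0.0532, 0.1359]
tool_rot: [-178.7, -0.2, 113.7]
wrist_force: [-7.6, -2.9, 6.8]
width: 0.0144
gripper_force: 19.9
```

```bash
python3 -m jog '{"travel":[[0,0.007,0],[0,0.014,0],[0,0.02,0],[0,0.02,0]],"twist":[[0,0,0],[0,0,0],[0,0,0],[0,0,0]]}'
```

```text
time_s: 5.65
ee_pos: [0.4714, -0.052, 0.1358]
tool_rot: [-178.4, 0.1, 113.8]
wrist_force: [-3.6, -26.5, 1.8]
width: 0.0141
gripper_force: 20.0
```

```bash
python3 -m jog '{"travel":[[0,0,0],[0,0,0],[0,0,0],[0,0,0],[0,0,0.1],[0,0,0.2],[0,0,0.3]],"twist":[[0,0,0],[0,0,0],[0,0,0],[0,0,0],[0,0,0],[0,0,0],[0,0,0]]}' 0.4
python3 -m jog '{"travel":[[0.06,-0.1,0.1],[0.06,-0.2,0.1],[0.06,-0.3,0.1],[0.06,-0.39,0.1],[0.06,-0.39,0.1],[0.06,-0.39,0.1],[0.06,-0.39,0.1]],"twist":[[0,0,0],[0,0,0],[0,0,-0.15],[0,0,-0.3],[0,0,-0.45],[0,0,-0.45],[0,0,-0.45]]}'
python3 - <<'E'
from meas import *
save(w,'w2.png')
E
```

```text
time_s: 6.23
ee_pos: [0.4764, -0.0456, 0.2276]
tool_rot: [-179.3, -0.1, 113.7]
wrist_force: [1.3, -0.9, 0.5]
width: 0.0492
gripper_force: 0.0
time_s: 6.82
ee_pos: [0.4945, -0.163, 0.2565]
tool_rot: [-179.4, -0.1, 93.6]
wrist_force: [0.6, 0.5, -0.2]
width: 0.0521
gripper_force: 0.0
[ 0.49442414 -0.16265391  0.25647534] [-1.79354478e+02 -1.46256413e-01  9.36464366e+01] -175.92032973582073
knob (array([290.9,  56.4]), [279, 43, 25, 27, 524])
knob [ 0.4734 -0.0565  0.14  ]
orange ((309.5, 231.0), (134.0, 37.0), 90.0)
green (309, 160, 51, 84)
```

View pics/w2.png

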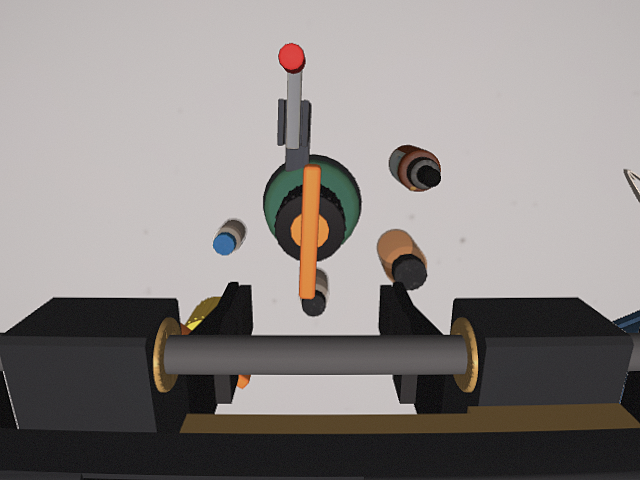

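The wrist view shows the bolt drawn out: the knob is at (291,56) and the tongue has withdrawn from the bar into the bracket. The bar runs from (312,167) to (306,298).

```bash
python3 - <<'E'
from h import *
w=cam('wrist')
a=onplane(w,312.5,167,.111);e=onplane(w,307,298,.111);print('bar',((a+e)/2).round(4),np.degrees(np.arctan2(*(a-e)[1::-1])),np.linalg.norm(a-e), onplane(w,309.5,231,.105))
s=robot.get_state(); print(s['ee_pos'],s['qpos'][[0,5]])
E
```

```text
bar [ 0.4896 -0.1668  0.111 ] 91.07063227211829 0.09339986766807608 [ 0.48929847 -0.16537979  0.105     ]
[ 0.49438349 -0.16248477  0.25650973] [  -0.36589641 -175.94734422]
```

```bash
python3 -m jog '{"travel":[[-0.018,-0.015,-0.1],[-0.018,-0.015,-0.22],[-0.018,-0.015,-0.34],[-0.018,-0.015,-0.42],[-0.018,-0.015,-0.458],[-0.018,-0.015,-0.458],[-0.018,-0.015,-0.458]],"twist":[[0,-0.0144,0],[0,-0.0144,0],[0,-0.0144,0],[0,-0.0144,0],[0,-0.0144,0],[0,-0.0144,0],[0,-0.0144,0]]}'
python3 -m jog '{"travel":[[0,0,0],[0,0,0],[0,0,0],[0,0,0],[0,0,0],[0,0,0],[0,0,0],[0,0,0]],"twist":[[0,0,0],[0,0,0],[0,0,0],[0,0,0],[0,0,0],[0,0,0],[0,0,0],[0,0,0]]}' 1 20
```

```text
time_s: 7.5
ee_pos: [0.4891, -0.1671, 0.1191]
tool_rot: [-179.9, -0.1, 93.6]
wrist_force: [0.1, -0.2, 0.7]
width: 0.052
gripper_force: 0.0
time_s: 8.17
ee_pos: [0.4887, -0.1679, 0.1192]
tool_rot: [-180.0, -0.1, 93.4]
wrist_force: [-0.2, 0.1, 0.1]
width: 0.0115
gripper_force: 19.9
```

Gripped. I'll test with the first 45° turn, climbing 1 mm.

```bash
python3 -m jog '{"travel":[[0,0,0.0005],[0,0,0.001],[0,0,0.0014],[0,0,0.0019],[0,0,0.0024],[0,0,0.0029],[0,0,0.0033]],"twist":[[0,0,0.14],[0,0,0.29],[0,0,0.43],[0,0,0.57],[0,0,0.71],[0,0,0.86],[0,0,1]]}'
python3 -c "
from h import *
s=robot.get_state();print(s['qpos'][5],s['wrist_torque'])"
```

```text
time_s: 8.75
ee_pos: [0.4883, -0.1678, 0.1196]
tool_rot: [-179.9, -0.1, 138.7]
wrist_force: [-0.6, -0.4, -1.1]
width: 0.0117
gripper_force: 19.9
-130.24301304995825 [-0.13228618 -0.04961877 -0.03913741]
```

```bash
python3 -m jog '{"travel":[[0,0,0.0005],[0,0,0.001],[0,0,0.0014],[0,0,0.0019],[0,0,0.0024],[0,0,0.0029],[0,0,0.0033]],"twist":[[0,0,0.14],[0,0,0.29],[0,0,0.43],[0,0,0.57],[0,0,0.71],[0,0,0.86],[0,0,1]]}'
python3 -m jog '{"travel":[[0,0,0.0005],[0,0,0.001],[0,0,0.0014],[0,0,0.0019],[0,0,0.0024],[0,0,0.0029],[0,0,0.0033]],"twist":[[0,0,0.14],[0,0,0.29],[0,0,0.43],[0,0,0.57],[0,0,0.71],[0,0,0.86],[0,0,1]]}'
python3 -m jog '{"travel":[[0,0,0.0005],[0,0,0.001],[0,0,0.0014],[0,0,0.0019],[0,0,0.0024],[0,0,0.0029],[0,0,0.0033]],"twist":[[0,0,0.14],[0,0,0.29],[0,0,0.43],[0,0,0.57],[0,0,0.71],[0,0,0.86],[0,0,1]]}'
python3 -m jog '{"travel":[[0,0,0.0005],[0,0,0.001],[0,0,0.0014],[0,0,0.0019],[0,0,0.0024],[0,0,0.0029],[0,0,0.0033]],"twist":[[0,0,0.14],[0,0,0.29],[0,0,0.43],[0,0,0.57],[0,0,0.71],[0,0,0.86],[0,0,1]]}'
python3 -m jog '{"travel":[[0,0,0.0005],[0,0,0.001],[0,0,0.0014],[0,0,0.0019],[0,0,0.0024],[0,0,0.0029],[0,0,0.0033]],"twist":[[0,0,0.14],[0,0,0.29],[0,0,0.43],[0,0,0.57],[0,0,0.71],[0,0,0.86],[0,0,1]]}'
python3 -m jog '{"travel":[[0,0,0.0005],[0,0,0.001],[0,0,0.0014],[0,0,0.0019],[0,0,0.0024],[0,0,0.0029],[0,0,0.0033]],"twist":[[0,0,0.14],[0,0,0.29],[0,0,0.43],[0,0,0.57],[0,0,0.71],[0,0,0.86],[0,0,1]]}'
python3 -c "
from h import *
s=robot.get_state();print(s['qpos'][5],s['wrist_torque'])"
```

```text
time_s: 9.33
ee_pos: [0.4882, -0.1679, 0.1206]
tool_rot: [-180.0, -0.2, -176.3]
wrist_force: [0.1, -0.4, -1.1]
width: 0.0118
gripper_force: 19.9
time_s: 9.92
ee_pos: [0.4882, -0.1683, 0.1217]
tool_rot: [180.0, -0.2, -131.2]
wrist_force: [-0.3, -2.1, -1.2]
width: 0.0117
gripper_force: 19.9
time_s: 10.5
ee_pos: [0.4886, -0.1685, 0.1228]
tool_rot: [-180.0, -0.1, -86.2]
wrist_force: [-0.6, -3.6, -1.9]
width: 0.0117
gripper_force: 19.9
time_s: 11.08
ee_pos: [0.4889, -0.1684, 0.1239]
tool_rot: [-180.0, -0.1, -41.2]
wrist_force: [0.6, -2.6, -1.0]
width: 0.0114
gripper_force: 19.9
time_s: 11.67
ee_pos: [0.489, -0.1681, 0.1248]
tool_rot: [-180.0, -0.1, 3.8]
wrist_force: [1.3, -2.3, -1.2]
width: 0.0117
gripper_force: 19.9
time_s: 12.25
ee_pos: [0.4887, -0.1679, 0.1257]
tool_rot: [-180.0, -0.1, 48.8]
wrist_force: [0.7, -1.2, -1.3]
width: 0.0113
gripper_force: 19.9
139.84661738229556 [-0.2285433  -0.00910972 -0.0056457 ]
```

```bash
python3 -m jog '{"travel":[[0,0,0.0005],[0,0,0.001],[0,0,0.0015],[0,0,0.002],[0,0,0.0026],[0,0,0.0026]],"twist":[[0,0,0.15],[0,0,0.3],[0,0,0.45],[0,0,0.6],[0,0,0.77],[0,0,0.77]]}'
python3 -m jog '{"travel":[[0,0,0],[0,0,0],[0,0,0],[0,0,0.04],[0,0,0.08],[0,0,0.08]],"twist":[[0,0,0],[0,0,0],[0,0,0],[0,0,0],[0,0,0],[0,0,0]]}' 0.62
python3 -c "
from h import *
s=robot.get_state();print(s['qpos'][5],s['wrist_torque'])"
python3 -m jog '{"travel":[[0,0,0],[0,0,0],[0,0,0],[0,0,0],[0,0,0],[0,0,0],[0,0,0]],"twist":[[0,0,-1],[0,0,-1],[0,0,-1],[0,0,-1],[0,0,-1],[0,0,-1],[0,0,-1]]}'
python3 -m jog '{"travel":[[0,0,0],[0,0,0],[0,0,0],[0,0,0],[0,0,0],[0,0,0],[0,0,0]],"twist":[[0,0,-1],[0,0,-1],[0,0,-1],[0,0,-1],[0,0,-1],[0,0,-1],[0,0,-1]]}'
python3 -m jog '{"travel":[[0,0,0],[0,0,0],[0,0,0],[0,0,0],[0,0,0],[0,0,0],[0,0,0]],"twist":[[0,0,-1],[0,0,-1],[0,0,-1],[0,0,-1],[0,0,-1],[0,0,-1],[0,0,-1]]}'
python3 -m jog '{"travel":[[0,0,0],[0,0,0],[0,0,0],[0,0,0],[0,0,0],[0,0,0],[0,0,0]],"twist":[[0,0,-1],[0,0,-1],[0,0,-1],[0,0,-1],[0,0,-1],[0,0,-1],[0,0,-1]]}'
python3 -m jog '{"travel":[[0,0,0],[0,0,0],[0,0,0],[0,0,0],[0,0,0],[0,0,0],[0,0,0]],"twist":[[0,0,-1],[0,0,-1],[0,0,-1],[0,0,-1],[0,0,-1],[0,0,-1],[0,0,-1]]}'
python3 -m jog '{"travel":[[0,0,0],[0,0,0],[0,0,0],[0,0,0],[0,0,0],[0,0,0],[0,0,0]],"twist":[[0,0,-1],[0,0,-1],[0,0,-1],[0,0,-1],[0,0,-1],[0,0,-1],[0,0,-1]]}'
python3 -m jog '{"travel":[[0,0,0],[0,0,0],[0,0,0],[0,0,0],[0,0,0],[0,0,0],[0,0,0]],"twist":[[0,0,-1],[0,0,-1],[0,0,-1],[0,0,-1],[0,0,-1],[0,0,-1],[0,0,-1]]}'
python3 -c "
from h import *
s=robot.get_state();print(s['qpos'][5])"
```

```text
time_s: 12.75
ee_pos: [0.4884, -0.1678, 0.1264]
tool_rot: [-179.9, -0.1, 83.2]
wrist_force: [-0.6, 0.4, -1.1]
width: 0.0117
gripper_force: 19.9
time_s: 13.25
ee_pos: [0.4902, -0.1681, 0.1529]
tool_rot: [179.8, -0.1, 83.1]
wrist_force: [0.5, 0.1, 0.6]
width: 0.0325
gripper_force: 0.0
174.09485130287712 [-0.15965423 -0.05819277 -0.06269125]
time_s: 13.83
ee_pos: [0.4885, -0.1678, 0.1502]
tool_rot: [-179.9, -0.1, 37.7]
wrist_force: [-0.4, -0.7, 0.3]
width: 0.0331
gripper_force: 0.0
time_s: 14.42
ee_pos: [0.4884, -0.1678, 0.1502]
tool_rot: [-180.0, -0.1, -7.3]
wrist_force: [-0.0, 0.7, 0.2]
width: 0.033
gripper_force: 0.0
time_s: 15.0
ee_pos: [0.4884, -0.1678, 0.1502]
tool_rot: [-180.0, -0.1, -52.3]
wrist_force: [0.1, -0.3, -0.0]
width: 0.0331
gripper_force: 0.0
time_s: 15.58
ee_pos: [0.4884, -0.1678, 0.1502]
tool_rot: [-180.0, -0.1, -97.3]
wrist_force: [0.6, 0.2, -0.1]
width: 0.0329
gripper_force: 0.0
time_s: 16.17
ee_pos: [0.4884, -0.1678, 0.1501]
tool_rot: [-180.0, -0.1, -142.3]
wrist_force: [-0.9, -0.8, 1.7]
width: 0.0333
gripper_force: 0.0
time_s: 16.75
ee_pos: [0.4885, -0.1678, 0.1501]
tool_rot: [-180.0, -0.1, 172.7]
wrist_force: [0.2, -0.1, 0.5]
width: 0.033
gripper_force: 0.0
time_s: 17.33
ee_pos: [0.4885, -0.1677, 0.1502]
tool_rot: [-180.0, -0.1, 127.7]
wrist_force: [0.2, -1.0, -0.8]
width: 0.0332
gripper_force: 0.0
-141.23396747216756
```

```bash
python3 -m jog '{"travel":[[0,0,0],[0,0,0],[0,0,0],[0,0,0],[0,0,0],[0,0,0],[0,0,-0.04],[0,0,-0.08],[0,0,-0.08],[0,0,-0.08]],"twist":[[0,0,-0.74],[0,0,-0.74],[0,0,-0.74],[0,0,-0.74],[0,0,-0.74],[0,0,-0.74],[0,0,-0.74],[0,0,-0.74],[0,0,-0.74],[0,0,-0.74]]}'
python3 -m jog '{"travel":[[0,0,0],[0,0,0],[0,0,0],[0,0,0],[0,0,0],[0,0,0]],"twist":[[0,0,0],[0,0,0],[0,0,0],[0,0,0],[0,0,0],[0,0,0]]}' 1 20
python3 -m jog '{"travel":[[0,0,0.0005],[0,0,0.001],[0,0,0.0014],[0,0,0.0019],[0,0,0.0024],[0,0,0.0029],[0,0,0.0033]],"twist":[[0,0,0.14],[0,0,0.29],[0,0,0.43],[0,0,0.57],[0,0,0.71],[0,0,0.86],[0,0,1]]}'
python3 -c "
from h import *
s=robot.get_state();print(s['qpos'][5],s['wrist_torque']); w=cam('wrist'); save(w,'w3.png')"
```

```text
time_s: 18.17
ee_pos: [0.4882, -0.1679, 0.1261]
tool_rot: [-179.9, -0.1, 94.8]
wrist_force: [-0.2, 0.2, 0.5]
width: 0.0329
gripper_force: 0.0
time_s: 18.67
ee_pos: [0.489, -0.1679, 0.1272]
tool_rot: [180.0, -0.1, 94.8]
wrist_force: [0.3, 0.1, 2.5]
width: 0.0117
gripper_force: 20.0
time_s: 19.25
ee_pos: [0.4889, -0.1679, 0.1282]
tool_rot: [-180.0, -0.1, 140.1]
wrist_force: [-0.5, 0.7, 1.9]
width: 0.0118
gripper_force: 20.0
-128.89943494726387 [-0.10401099 -0.01151245  0.01000363]
```

View pics/w3.png

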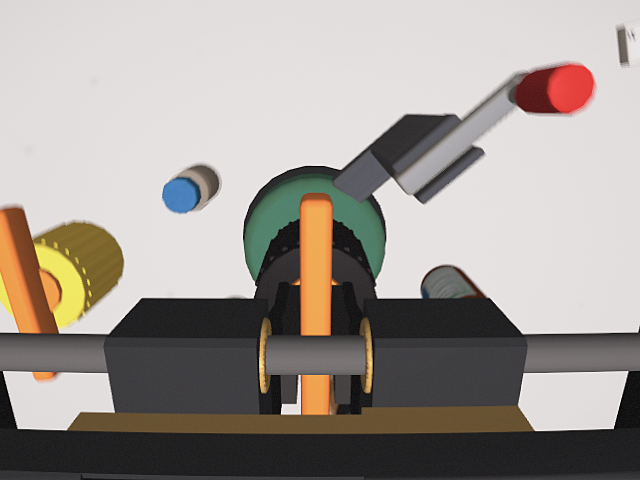

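The wrist view shows the orange bar (316,195 to 316,410) held square between the pads and turning with the gripper. The bolt is still out, with the knob at (555,88). I'll continue turning.

```bash
python3 -m jog '{"travel":[[0,0,0.0005],[0,0,0.001],[0,0,0.0014],[0,0,0.0019],[0,0,0.0024],[0,0,0.0029],[0,0,0.0033]],"twist":[[0,0,0.14],[0,0,0.29],[0,0,0.43],[0,0,0.57],[0,0,0.71],[0,0,0.86],[0,0,1]]}'
python3 -m jog '{"travel":[[0,0,0.0005],[0,0,0.001],[0,0,0.0014],[0,0,0.0019],[0,0,0.0024],[0,0,0.0029],[0,0,0.0033]],"twist":[[0,0,0.14],[0,0,0.29],[0,0,0.43],[0,0,0.57],[0,0,0.71],[0,0,0.86],[0,0,1]]}'
python3 -m jog '{"travel":[[0,0,0.0005],[0,0,0.001],[0,0,0.0014],[0,0,0.0019],[0,0,0.0024],[0,0,0.0029],[0,0,0.0033]],"twist":[[0,0,0.14],[0,0,0.29],[0,0,0.43],[0,0,0.57],[0,0,0.71],[0,0,0.86],[0,0,1]]}'
python3 -m jog '{"travel":[[0,0,0.0005],[0,0,0.001],[0,0,0.0014],[0,0,0.0019],[0,0,0.0024],[0,0,0.0029],[0,0,0.0033]],"twist":[[0,0,0.14],[0,0,0.29],[0,0,0.43],[0,0,0.57],[0,0,0.71],[0,0,0.86],[0,0,1]]}'
python3 -m jog '{"travel":[[0,0,0.0005],[0,0,0.001],[0,0,0.0014],[0,0,0.0019],[0,0,0.0024],[0,0,0.0029],[0,0,0.0033]],"twist":[[0,0,0.14],[0,0,0.29],[0,0,0.43],[0,0,0.57],[0,0,0.71],[0,0,0.86],[0,0,1]]}'
python3 -m jog '{"travel":[[0,0,0.0005],[0,0,0.001],[0,0,0.0014],[0,0,0.0019],[0,0,0.0024],[0,0,0.0029],[0,0,0.0033]],"twist":[[0,0,0.14],[0,0,0.29],[0,0,0.43],[0,0,0.57],[0,0,0.71],[0,0,0.86],[0,0,1]]}'
python3 -m jog '{"travel":[[0,0,0.0005],[0,0,0.001],[0,0,0.0015],[0,0,0.002],[0,0,0.0025],[0,0,0.0025]],"twist":[[0,0,0.15],[0,0,0.3],[0,0,0.45],[0,0,0.6],[0,0,0.75],[0,0,0.75]]}'
python3 -c "
from h import *
s=robot.get_state();print(s['qpos'][5],s['wrist_torque'])"
```

```text
time_s: 19.88
ee_pos: [0.4886, -0.168, 0.1291]
tool_rot: [-179.9, -0.1, -175.0]
wrist_force: [-0.8, -0.9, 3.7]
width: 0.0115
gripper_force: 20.0
time_s: 20.47
ee_pos: [0.4886, -0.1683, 0.1301]
tool_rot: [-179.9, -0.1, -130.0]
wrist_force: [-0.5, -2.4, 2.3]
width: 0.0118
gripper_force: 20.0
time_s: 21.05
ee_pos: [0.4888, -0.1685, 0.1311]
tool_rot: [-179.9, -0.2, -85.0]
wrist_force: [-1.6, -3.4, 0.7]
width: 0.0119
gripper_force: 20.0
time_s: 21.63
ee_pos: [0.4891, -0.1683, 0.1321]
tool_rot: [-180.0, -0.2, -40.0]
wrist_force: [-0.7, -2.0, 0.6]
width: 0.0119
gripper_force: 20.0
time_s: 22.22
ee_pos: [0.4891, -0.168, 0.1331]
tool_rot: [-180.0, -0.2, 5.0]
wrist_force: [1.0, -0.3, 1.8]
width: 0.0116
gripper_force: 20.0
time_s: 22.8
ee_pos: [0.4891, -0.1679, 0.1341]
tool_rot: [180.0, -0.1, 50.0]
wrist_force: [-0.2, -0.0, 1.5]
width: 0.0118
gripper_force: 20.0
time_s: 23.3
ee_pos: [0.4891, -0.1679, 0.1349]
tool_rot: [180.0, -0.1, 83.5]
wrist_force: [-1.0, 0.8, 2.3]
width: 0.0117
gripper_force: 20.0
174.61994038453085 [-0.13084117  0.00270119  0.01477569]
```

```bash
python3 -m jog '{"travel":[[0,0,0],[0,0,0],[0,0,0],[0,0,0.04],[0,0,0.08],[0,0,0.08]],"twist":[[0,0,0],[0,0,0],[0,0,0],[0,0,0],[0,0,0],[0,0,0]]}' 0.62
python3 -m jog '{"travel":[[0,0,0],[0,0,0],[0,0,0],[0,0,0],[0,0,0],[0,0,0],[0,0,0]],"twist":[[0,0,-1],[0,0,-1],[0,0,-1],[0,0,-1],[0,0,-1],[0,0,-1],[0,0,-1]]}'
python3 -m jog '{"travel":[[0,0,0],[0,0,0],[0,0,0],[0,0,0],[0,0,0],[0,0,0],[0,0,0]],"twist":[[0,0,-1],[0,0,-1],[0,0,-1],[0,0,-1],[0,0,-1],[0,0,-1],[0,0,-1]]}'
python3 -m jog '{"travel":[[0,0,0],[0,0,0],[0,0,0],[0,0,0],[0,0,0],[0,0,0],[0,0,0]],"twist":[[0,0,-1],[0,0,-1],[0,0,-1],[0,0,-1],[0,0,-1],[0,0,-1],[0,0,-1]]}'
python3 -m jog '{"travel":[[0,0,0],[0,0,0],[0,0,0],[0,0,0],[0,0,0],[0,0,0],[0,0,0],[0,0,-0.04],[0,0,-0.08],[0,0,-0.08],[0,0,-0.08]],"twist":[[0,0,-1],[0,0,-1],[0,0,-1],[0,0,-1],[0,0,-1],[0,0,-1],[0,0,-1],[0,0,-1],[0,0,-1],[0,0,-1],[0,0,-1]]}'
python3 -m jog '{"travel":[[0,0,0],[0,0,0],[0,0,0],[0,0,0],[0,0,0],[0,0,0]],"twist":[[0,0,0],[0,0,0],[0,0,0],[0,0,0],[0,0,0],[0,0,0]]}' 1 30
python3 -m jog '{"travel":[[0,0,0.0003],[0,0,0.0006],[0,0,0.001],[0,0,0.001],[0,0,0.001],[0,0,0.001]],"twist":[[0,0,0.14],[0,0,0.28],[0,0,0.42],[0,0,0.56],[0,0,0.7],[0,0,0.7]]}'
python3 -c "
from h import *
s=robot.get_state();print(s['qpos'][5],s['wrist_torque'])"
```

```text
time_s: 23.8
ee_pos: [0.49, -0.168, 0.1602]
tool_rot: [179.8, -0.1, 83.5]
wrist_force: [0.9, 0.4, 0.0]
width: 0.0325
gripper_force: 0.0
time_s: 24.38
ee_pos: [0.4883, -0.1677, 0.1576]
tool_rot: [-179.9, -0.1, 38.2]
wrist_force: [-0.4, 0.3, 0.4]
width: 0.0328
gripper_force: 0.0
time_s: 24.97
ee_pos: [0.4882, -0.1677, 0.1576]
tool_rot: [-180.0, -0.0, -6.8]
wrist_force: [0.7, 0.2, -0.9]
width: 0.0333
gripper_force: 0.0
time_s: 25.55
ee_pos: [0.4882, -0.1677, 0.1575]
tool_rot: [180.0, -0.0, -51.8]
wrist_force: [-0.4, -0.0, -0.9]
width: 0.0332
gripper_force: 0.0
time_s: 26.47
ee_pos: [0.488, -0.1678, 0.1335]
tool_rot: [179.9, -0.1, -96.5]
wrist_force: [-0.1, -0.6, -0.2]
width: 0.0327
gripper_force: 0.0
time_s: 26.97
ee_pos: [0.4889, -0.1679, 0.1348]
tool_rot: [-179.9, -0.1, -96.5]
wrist_force: [-0.1, 0.1, 1.3]
width: 0.0119
gripper_force: 30.0
time_s: 27.47
ee_pos: [0.4892, -0.168, 0.1354]
tool_rot: [-179.9, -0.2, -64.8]
wrist_force: [-0.3, 0.8, 3.3]
width: 0.0115
gripper_force: 30.0
25.975392978923793 [-0.12456518  0.1791428   0.0410029 ]
```

```bash
python3 -m jog '{"travel":[[0,0,0.005],[0,0,0.01],[0,0,0.015],[0,0,0.015]],"twist":[[0,0,0],[0,0,0],[0,0,0],[0,0,0]]}'
```

```text
time_s: 27.8
ee_pos: [0.4885, -0.1678, 0.1392]
tool_rot: [-180.0, -0.1, -65.0]
wrist_force: [0.2, -0.2, -0.9]
width: 0.0113
gripper_force: 30.0
```

```bash
python3 -m jog '{"travel":[[0,0,0.06],[0,0,0.14],[0,0,0.24],[0,0,0.34],[0,0,0.42],[0,0,0.44],[0,0,0.44]],"twist":[[0,0,0],[0,0,0],[0,0,0],[0,0,0],[0,0,0],[0,0,0],[0,0,0]]}'
python3 -m jog '{"travel":[[-0.02,0.07,0],[-0.05,0.17,0],[-0.08,0.28,0],[-0.11,0.39,0],[-0.14,0.5,0],[-0.16,0.61,0],[-0.18,0.72,0],[-0.19,0.83,0],[-0.2,0.92,0],[-0.2,0.97,0],[-0.2,0.97,0],[-0.2,0.97,0]],"twist":[[0,0,0.1],[0,0,0.2],[0,0,0.3],[0,0,0.4],[0,0,0.5],[0,0,0.6],[0,0,0.7],[0,0,0.8],[0,0,0.9],[0,0,1],[0,0,1],[0,0,1]]}'
python3 -m jog '{"travel":[[0,0,0],[0,0,0],[0,0,0],[0,0,0],[0,0,0],[0,0,0],[0,0,0],[0,0,0]],"twist":[[0,0,0.15],[0,0,0.3],[0,0,0.45],[0,0,0.6],[0,0,0.75],[0,0,0.9],[0,0,1],[0,0,1]]}'
python3 - <<'E'
from h import *
w=cam('wrist'); save(w,'w4.png')
m,b=blobs(w,(5,60,80),(22,255,255),400); print(b)
print(robot.get_state()['qpos'])
E
```

```text
time_s: 28.38
ee_pos: [0.4894, -0.1678, 0.2729]
tool_rot: [-179.7, -0.2, -65.0]
wrist_force: [0.0, 0.3, -1.9]
width: 0.0121
gripper_force: 30.0
time_s: 29.38
ee_pos: [0.4276, 0.1233, 0.2692]
tool_rot: [179.8, 0.1, -20.0]
wrist_force: [0.6, -0.6, -1.2]
width: 0.0115
gripper_force: 30.0
time_s: 30.05
ee_pos: [0.4281, 0.1218, 0.27]
tool_rot: [-180.0, 0.1, 24.9]
wrist_force: [0.5, 1.6, -1.6]
width: 0.0119
gripper_force: 30.0
[(array([430.4,   4.2]), [397, 0, 71, 13, 550]), (array([294.6,  75.9]), [239, 18, 112, 117, 10238]), (array([315., 262.]), [289, 188, 53, 148, 4856]), (array([262.8, 355.8]), [259, 319, 11, 74, 425]), (array([366.9, 356.1]), [360, 319, 13, 74, 558]), (array([316.8, 418.5]), [67, 375, 467, 59, 10709])]
[ 3.69054997e+01  3.02040381e+00 -2.07441402e+01 -3.23304678e-02
 -6.62619426e+01  7.78836176e+01]
```

View pics/w4.png

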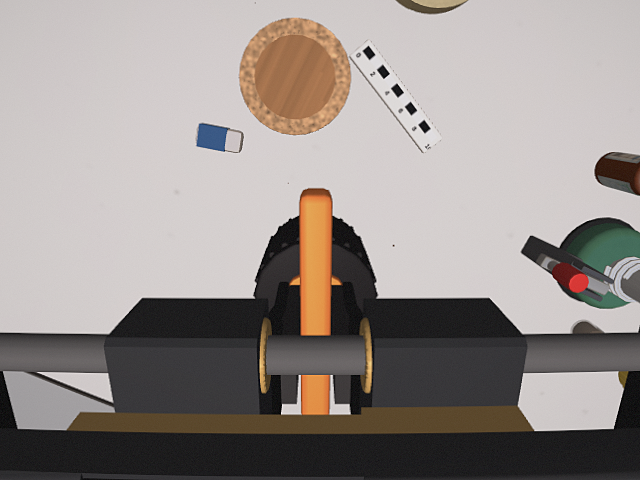

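The cap is held upright by the bar, mat centre at (295,76), with the eraser (219,138) and scale bar (397,95) clear of it.

```bash
python3 - <<'E'
from h import *
w=cam('wrist');s=robot.get_state()
c=[onplane(w,*uv,.005) for uv in((294.6,76),(239,76),(351,76),(294.6,18),(294.6,134.5))]
for x in c: print(x.round(4))
print(s['ee_pos'],(c[0]-s['ee_pos'])/.3)
# held bar: near end & far end at bar-top height
for z in (.252,.262): print(z,onplane(w,316,190,z).round(4))
E
```

```text
[0.5184 0.1842 0.005 ]
[0.498 0.229 0.005]
[0.5393 0.1389 0.005 ]
[0.5618 0.2036 0.005 ]
[0.4721 0.1635 0.005 ]
[0.42832899 0.12214007 0.27038236] [ 0.30035876  0.20685084 -0.88460788]
0.252 [0.4732 0.143  0.252 ]
0.262 [0.4748 0.1437 0.262 ]
```

```bash
python3 -m jog '{"travel":[[0.08,0.05,0],[0.17,0.115,0],[0.25,0.17,0],[0.3,0.205,0],[0.3,0.205,-0.06],[0.3,0.205,-0.15],[0.3,0.205,-0.25],[0.3,0.205,-0.35],[0.3,0.205,-0.44],[0.3,0.205,-0.51],[0.3,0.205,-0.56],[0.3,0.205,-0.587],[0.3,0.205,-0.587],[0.3,0.205,-0.587]],"twist":[[0,0,0],[0,0,0],[0,0,0],[0,0,0],[0,0,0],[0,0,0],[0,0,0],[0,0,0],[0,0,0],[0,0,0],[0,0,0],[0,0,0],[0,0,0],[0,0,0]]}'
python3 -m jog '{"travel":[[0,0,-0.004],[0,0,-0.008],[0,0,-0.012],[0,0,-0.016],[0,0,-0.02],[0,0,-0.023],[0,0,-0.026],[0,0,-0.026]],"twist":[[0,0,0],[0,0,0],[0,0,0],[0,0,0],[0,0,0],[0,0,0],[0,0,0],[0,0,0]]}'
```

```text
time_s: 31.32
ee_pos: [0.519, 0.1845, 0.0952]
tool_rot: [-180.0, -0.1, 25.0]
wrist_force: [-0.3, 0.4, -0.6]
width: 0.0116
gripper_force: 30.0
time_s: 31.98
ee_pos: [0.5185, 0.1846, 0.0871]
tool_rot: [-180.0, -0.1, 25.0]
wrist_force: [-0.0, -0.5, -0.9]
width: 0.0117
gripper_force: 30.0
```

```bash
python3 -m jog '{"travel":[[0,0,-0.002],[0,0,-0.004],[0,0,-0.006],[0,0,-0.008],[0,0,-0.008]],"twist":[[0,0,0],[0,0,0],[0,0,0],[0,0,0],[0,0,0]]}'
python3 -m jog '{"travel":[[0,0,-0.001],[0,0,-0.002],[0,0,-0.003],[0,0,-0.003]],"twist":[[0,0,0],[0,0,0],[0,0,0],[0,0,0]]}'
```

```text
time_s: 32.4
ee_pos: [0.5187, 0.1847, 0.0848]
tool_rot: [-180.0, -0.1, 25.0]
wrist_force: [-0.4, -0.5, -1.5]
width: 0.0117
gripper_force: 30.0
time_s: 32.73
ee_pos: [0.5187, 0.1848, 0.0848]
tool_rot: [-180.0, -0.1, 25.1]
wrist_force: [-3.3, -0.0, 4.6]
width: 0.0121
gripper_force: 30.0
```

The skirt is on the cork: the force rose to about +5 N. I'll release and rise.

```bash
python3 -m jog '{"travel":[[0,0,0],[0,0,0],[0,0,0],[0,0,0],[0,0,0],[0,0,0.04],[0,0,0.1],[0,0,0.2],[0,0,0.32],[0,0,0.45],[0,0,0.5]],"twist":[[0,0,0],[0,0,0],[0,0,0],[0,0,0],[0,0,0],[0,0,0],[0,0,0],[0,0,0],[0,0,0],[0,0,0],[0,0,0]]}' 0.5
python3 -m jog '{"travel":[[-0.1,-0.1,0.1],[-0.2,-0.2,0.2],[-0.25,-0.3,0.2],[-0.25,-0.4,0.2],[-0.25,-0.4,0.2]],"twist":[[0,0,0],[0,0,0],[0,0,0],[0,0,0],[0,0,0]]}'
python3 - <<'E'
from h import *
im=cam('scene'); c=im['pixels'][200:420,140:480,::-1]; cv2.imwrite('pics/s2.png',cv2.resize(c,None,fx=2.3,fy=2.3,interpolation=cv2.INTER_CUBIC))
E
```

```text
time_s: 33.65
ee_pos: [0.5209, 0.1856, 0.2399]
tool_rot: [-180.0, -0.7, 25.1]
wrist_force: [0.9, 0.2, 0.0]
width: 0.0434
gripper_force: 0.0
time_s: 34.07
ee_pos: [0.4417, 0.0608, 0.2957]
tool_rot: [-180.0, -0.2, 24.8]
wrist_force: [-0.7, 0.6, -0.3]
width: 0.0436
gripper_force: 0.0
```

View pics/s2.png

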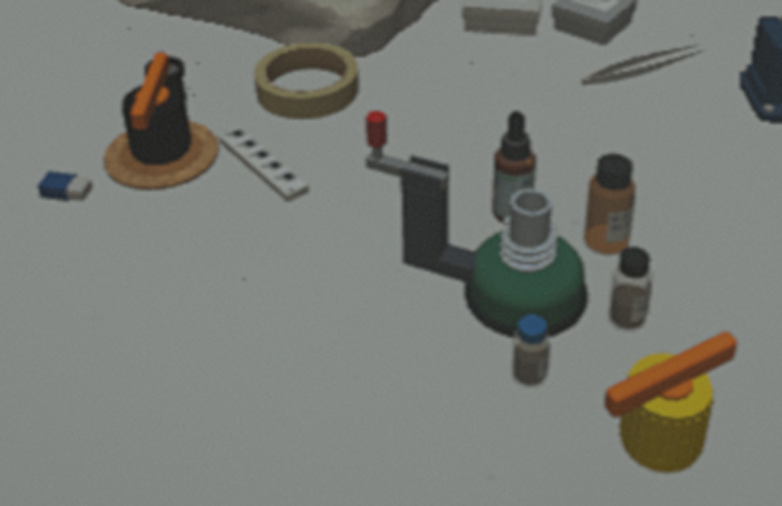

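The picture shows the cap upright in the middle of the cork mat (crop 158,115), the bolt still out (376,130), the neck bare and everything else in place.

```bash
python3 -c "
from cell import robot
print(robot.sign_off())"
```

```text
the job is handed in; nothing more can be done
None
```

The job is handed in after about 34 s of robot time: the bolt is out against its stop, the cap is unscrewed and set upright on the cork mat, and nothing else looks disturbed in the final picture; no verdict came back.

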